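# Slide the vial carriage to its reading stop

### The job

On the bench rail, press down the brake plate in the middle of the vial carriage to free it and, keeping it pressed, push the carriage along the rail until it rests against the marked stop (the one carrying a small diamond-shaped plate on a post); then let the plate spring back up so that the brake holds it there. Only press and push with the fingertips: pinch and lift nothing, do not force the carriage along while its brake is on, do not touch the two vials that ride in it, and leave everything else on the bench where it is.

Things in the scene. Friction and masses are not known exactly. Their poses are not given: they have to be found in the camera images.
- rail: fixed straight aluminium rail on the bench, 84 mm wide and 580 mm long, its top at 28 mm; origin under its centre, y along the rail. Carriage and both stops sit on it, always in line
- carriage_mid (a point): white-painted carriage that slides along the rail, 76 mm wide (x), 150 mm long (y, along the rail), about 0.5 kg. This point: its middle, at bench height, 75 mm from either end face. Its two end blocks (39 mm long, tops 60 mm above the bench) leave a 64 mm gap, open at the sides, for the brake plate. 51.5 mm from the middle each block has a vial in a well, vial top 82 mm above the bench
- plate_top (a point): middle of the top of the brake plate, a dark ribbed rubber plate 56 mm (x) by 58 mm (y) in the carriage's middle, 52 mm above the bench when up, 42 mm when fully down; carriage sides beside it are 40 mm high. While pressed, it can be pushed along by friction on the plate or by the fingers against the inner face of an end block
- plate (a joint): how far the brake plate is pressed, m: 0 up with the brake on (shoes grip the rail and hold the carriage against about 12 to 15 N), brake free from about 3.5 mm, 0.010 at the bottom. It takes about 7 N to free the brake and 11 N at the bottom; it springs back by itself
- carriage (a joint): how far the carriage has slid along its own y axis since the start, m (0 at the start). With the brake freed it slides with about 1 N of drag and stays where it is left
- stop_marked: the marked stop: steel block fixed on the rail, 66 mm wide (x), 30 mm along the rail (y), top at 50 mm, with a small square plate (36 mm sides, black, set as a diamond) lying flat on a thin post, top at 76 mm. Origin on the rail's centre line under the block's middle, at bench height; its faces are 15 mm either side along the rail, so the carriage touches it with its middle 90 mm away. It may be at either end of the rail
- stop_plain: the other stop at the other end of the rail: same fixed steel block without post or plate; origin likewise
- vial_a: screw-cap vial, 13 mm across, 48 mm tall, loose in one well of the carriage, 26 mm deep; origin under its centre, 34 mm above the bench
- vial_b: the same kind of vial in the other well
- buffer_a: black rubber buffer, 4 mm thick, covering the carriage's end face on its -y side; origin at its centre. The carriage is not to be pinched over an end block, between this buffer and the gap
- buffer_b: the same buffer on the +y end face
- tube_rack: blue plastic tube rack 70 x 130 x 67 mm, loose bystander; origin under its centre
- reagent: brown reagent bottle, 42 mm across, 85 mm tall, loose bystander; origin under its centre
- beaker: empty beaker, 64 mm across, 75 mm tall, loose bystander; origin under its centre
- jar: white screw jar, 44 mm across, 50 mm tall, loose bystander; origin under its centre
- pen: marker pen lying down, 15 mm thick, about 130 mm long, loose bystander; origin in its middle

How it is judged:
By the outcome, as a careful person would: the job done as asked, in the order asked, and still so for the second after the job is handed in, with the robot touching nothing.
It also fails if it takes over 35 s, if anything falls off the work surface, if the arm or the gripper's body presses on something with over 40 N, if the wrist force passes 120 N, or if a joint passes its speed limit or range.

### The arm

A 6-joint arm with a two-finger parallel gripper is mounted at the origin on the work surface. World frame = base frame: x ahead of the robot, y to its left, z up, the work surface at z = 0. Lengths are in mm, angles in degrees, forces in N, time in s.
With the tool pointing down it reaches from about 300 to 850 mm from the base axis. Payload 4.2 kg.
Tool frame: the origin (TCP) lies at the very end of the fingers, on their centre line; the grasp point (between the pads) lies 19 mm behind it; z points along the fingers, y is the line along which they close (so a half turn about z gives the same grasp; the last joint's range is limited). The gripper opens to 91 mm and grips with 3 to 60 N. Pads are 32 mm wide; open, the fingers measure 118 mm over their backs; the gripper's body (76 mm by 178 mm) begins 60 mm behind the grasp point.
Start: joints at [-74.141, 18.312, 89.639, -0, 72.044, -1.146], TCP at [168.168, -549.875, 213.976] pointing down, gripper open.
Joint ranges: [-177.97, 177.97], [-48.28, 115.42], [12.27, 149.76], [-77.06, 257.06], [2.81, 150.46], [-146.56, 146.56]. Speed limits (degrees/s): [147.25, 147.25, 180, 180, 180, 180].

### API

Orientations are given as [roll, pitch, yaw] about the fixed x, y, z axes, in that order (R = Rz(yaw) Ry(pitch) Rx(roll)).
In Python, from workcell import env gives the robot as it stands.
- The arm moves only by the shell command python3 -m pendant 'ROWS' [FORCE]. ROWS is a JSON object of lists of equal length, an entry for each row: "translation": the shift along the tool's x, y, z in mm, a list of three; "roll": the turn about the tool's z in rad; "hand": the closure in counts, from 0 (fully open) to 255 (shut). In form: {"translation": [[dx, dy, dz], ...], "roll": [roll, ...], "hand": [hand, ...]}. A call has exactly 8 rows; each row shifts and turns the commanded pose from where the row before left it, along the tool's axes as they then stand; what a row does not reach is not made up. A row lasts 1/12 s, in which the tool goes at most 41.7 mm and 7.16 degrees, less where a joint would pass 70% of its speed; a pose out of reach is approached as far as the arm can. A call with a gripper value outside its range is refused whole. The fingers move at their own pace and stop on an object; FORCE is the grip in N (left out, the last holds). Time passes only in rows, so rows that do not move let the fingers close, or fill a call up. It gives the time, the measured TCP pose, the force, the opening and the grip force at its end, in the units of the state.
- env.state(): the state, without advancing time (a new reading comes with each control period).
- env.grab_frame(name): name is "scene" or "top" or "wrist"; returns a dict with "frame" (420x560x3 uint8, red, green, blue), "z_map" (420x560 float32, mm along the optical axis (not along the pixel's ray), 0 where there is no reading), "fx", "fy", "cx", "cy" (pixels), "dist" ([k1, k2, p1, p2, k3] as OpenCV has them; the pictures are not rectified), "pose" (4x4, takes a point from camera to world coordinates). Camera axes: x right, y down, z forward; pixel columns grow to the right and rows downward; lengths in mm; the calibration is good to about 2 mm. A picture is of the moment at which its call begins.
- env.job_done(): hands the job in; it is judged then, once.
Trained networks look in a picture, given as the dict that the camera call returned (one of the last four; its "shot" number tells which), for a name from the list of things; names that differ only in an ending like _2 or _b are one class to them, and where a whole thing is asked for, a point or a joint stands for the part that bears it (a point fixed in the world has none). Each returns a list of dicts, best first, with "score" (0 to 1); they miss things now and then, are a little off and sometimes report something else, mostly with a low value. They report only what shows in the picture. A call takes as long as a camera call.
- env.recognise(picture, label): "rect" ([centre column, centre row, width, height] in pixels, round what is visible of it).
- env.regions_of(picture, label): "pixels" (420x560 bool, what is visible of it) and "rect" ([centre column, centre row, width, height] in pixels, round what is visible of it).
The state is a dict: "time_s": time; "qpos": joint angles; "qvel": joint speeds; "effort": joint torques, N m; "ee_pos": TCP position; "ee_rot": TCP orientation; "force": force on the tool from outside, world axes, zero at the start; "torque": the same for the moment, N m; "gripper_width": finger opening in mm; "gripper_force": force on a finger pad.
Only numpy, scipy, OpenCV 4.12 (cv2) and the standard library are available. Lean on these libraries where they do the work, as an engineer would, in place of code of your own. Each camera call takes 0.05 s, during which the arm holds its last target. There are 200 camera calls.

## Working session

There is one attempt and no reset: what is moved stays moved. The work goes in short steps, Python scripts to look and compute and a shell command to move; the robot and the scene stay as the last step left them, time stands still between calls to the robot, and variables do not carry over. Pictures are saved under pics/ and viewed, at most 10 in all, crops included, and the job is handed in when it is done.

```bash
mkdir -p pics; cat > h.py <<'E'
import numpy as np, cv2
from workcell import env
def grab(n,save=None):
    f=env.grab_frame(n)
    if save: cv2.imwrite('pics/'+save,f['frame'][:,:,::-1])
    return f
def world(f,px,z=None):
    px=np.array(px,float).reshape(-1,1,2)
    K=np.array([[f['fx'],0,f['cx']],[0,f['fy'],f['cy']],[0,0,1]])
    n=cv2.undistortPoints(px,K,np.array(f['dist'])).reshape(-1,2)
    r=np.c_[n,np.ones(len(n))]
    T=np.array(f['pose'])
    if z is None:
        d=f['z_map'][px[:,0,1].round().astype(int),px[:,0,0].round().astype(int)]
        return (r*d[:,None])@T[:3,:3].T+T[:3,3]
    w=r@T[:3,:3].T
    return T[:3,3]+w*((z-T[2,3])/w[:,2])[:,None]
def cloud(f,m):
    v,u=np.nonzero(m&(f['z_map']>0)); return world(f,np.c_[u,v])
E
python3 - <<'E'
from h import *
for n in ['top','scene']:
    f=grab(n,n+'0.png')
    print(n,np.array(f['pose']).round(2).tolist())
    for l in ['carriage_mid','plate_top','stop_marked','stop_plain','vial_a','rail','buffer_a','tube_rack','reagent','beaker','jar','pen']:
        for r in env.regions_of(f,l)[:3]:
            c=cloud(f,r['pixels'])
            print(l,round(r['score'],2),np.round(r['rect']),np.median(c,0).round() if len(c) else '',np.percentile(c,[2,98],axis=0).round().tolist() if len(c) else '')
print(env.state())
E
```

```text
top [[-0.03, -0.99, 0.16, 460.54], [-1.0, 0.02, -0.04, 28.95], [0.03, -0.16, -0.99, 789.26], [0.0, 0.0, 0.0, 1.0]]
carriage_mid 0.59 [296. 240.  93.  50.] [536.  -1.  58.] [[498.0, -73.0, 33.0], [577.0, 69.0, 62.0]]
carriage_mid 0.36 [297. 238.  34.  34.] [538.  -2.  52.] [[512.0, -30.0, 49.0], [567.0, 25.0, 55.0]]
plate_top 0.83 [295. 240.  33.  35.] [538.  -2.  52.] [[511.0, -30.0, 49.0], [565.0, 26.0, 55.0]]
stop_marked 0.9 [178. 231.  29.  38.] [557. 200.  52.] [[528.0, 186.0, 20.0], [591.0, 221.0, 78.0]]
stop_plain 0.95 [422. 249.  27.  37.] [ 513. -228.   49.] [[481.0, -250.0, 8.0], [547.0, -214.0, 54.0]]
stop_plain 0.55 [177. 230.  31.  38.] [558. 201.  72.] [[528.0, 187.0, 16.0], [591.0, 223.0, 78.0]]
vial_a 0.5 [325. 244.  11.   6.] [532. -51.  81.] [[527.0, -58.0, 52.0], [541.0, -47.0, 83.0]]
rail 0.83 [299. 242. 318.  71.] [533. -80.  11.] [[475.0, -291.0, 5.0], [598.0, 271.0, 30.0]]
buffer_a 0.42 [256. 234.   7.  30.] [551.  71.  58.] [[530.0, 67.0, 28.0], [573.0, 74.0, 61.0]]
buffer_a 0.4 [338. 242.   1.  40.] [524. -75.  57.] [[499.0, -81.0, 7.0], [560.0, -70.0, 60.0]]

[... 2319 characters left out ...]
], [449.0, -63.0, 14.0]]
{'time_s': 1.3, 'qpos': array([-7.41400193e+01,  1.83132282e+01,  8.96385817e+01, -1.41185921e-03,
        7.20436278e+01, -1.14456814e+00]), 'qvel': array([ 0.03991392, -0.00133415,  0.04540338, -0.03007706,  0.09792749,
       -0.08754734]), 'effort': array([ 4.96249213e-04, -4.12344754e+01, -2.32226461e+01,  7.28196488e-02,
        3.74358532e-02, -1.23392624e-05]), 'ee_pos': array([ 168.17002138, -549.8828783 ,  213.96543844]), 'ee_rot': array([1.79995465e+02, 1.43398800e-03, 1.70049840e+01]), 'force': array([ 0.93155788, -0.10233939, -0.93327403]), 'torque': array([-0.0444835 ,  0.02785559, -0.02365472]), 'gripper_force': 0.0, 'gripper_width': 91.39072871261966}
```

View pics/top0.png

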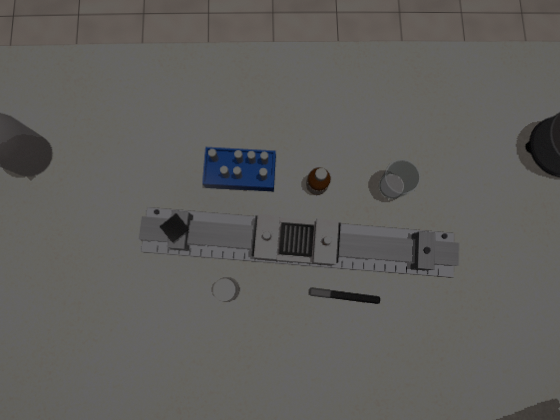

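View pics/scene0.png

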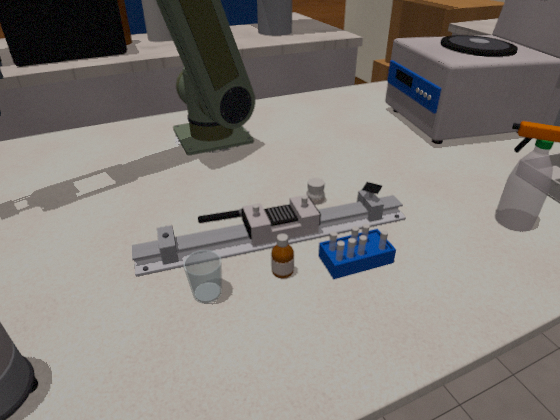

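The top view shows the diamond stop at about (174,228), the carriage and plate at (296,240), and the plain stop at (425,250). So the push is towards +y, with the rail yawed about -6°. Next I move above the plate with the fingers closing.

```bash
python3 -m pendant '{"translation":[[21.5,-17.6,0],[21.5,-17.6,0],[21.5,-17.6,0],[21.5,-17.6,0],[21.5,-17.6,0],[21.5,-17.6,0],[21.5,-17.6,0],[21.5,-17.6,0]],"roll":[0,0,0,0,0,0,0,0],"hand":[255,255,255,255,255,255,255,255]}' 10
python3 -m pendant '{"translation":[[21.5,-17.6,0],[21.5,-17.6,0],[21.5,-17.6,0],[21.5,-17.6,0],[21.5,-17.6,0],[21.5,-17.6,0],[21.5,-17.6,0],[21.5,-17.6,0]],"roll":[0,0,0,0,0,0,0,0],"hand":[255,255,255,255,255,255,255,255]}'
python3 -m pendant '{"translation":[[21.5,-17.6,0],[21.5,-17.6,0],[21.5,-17.6,0],[21.5,-17.6,0],[21.5,-17.6,0],[21.5,-17.6,0],[21.5,-17.6,0],[21.5,-17.6,0]],"roll":[0,0,0,0,0,0,0,0],"hand":[255,255,255,255,255,255,255,255]}'
python3 -m pendant '{"translation":[[0,0,0],[0,0,0],[0,0,0],[0,0,0],[0,0,0],[0,0,0],[0,0,0],[0,0,0]],"roll":[0.1,0.1,0.1,0.1,0,0,0,0],"hand":[255,255,255,255,255,255,255,255]}'
python3 - <<'E'
from h import *
f=grab('wrist','w0.png')
for l in ['plate_top','carriage_mid','stop_marked','vial_a','rail']:
    for r in env.regions_of(f,l)[:2]:
        c=cloud(f,r['pixels']); print(l,round(r['score'],2),np.round(r['rect']),np.median(c,0).round(1),np.percentile(c,[2,98],axis=0).round().tolist())
        if l=='plate_top':
            p=c[abs(c[:,2]-52)<4]; print(cv2.minAreaRect(p[:,:2].astype(np.float32)))
E
```

```text
time_s: 1.97
ee_pos: [292.0, -363.8, 214.1]
ee_rot: [180.0, -0.0, 17.0]
force: [0.4, -0.6, 0.3]
gripper_width: 40.6
gripper_force: 0.0
time_s: 2.63
ee_pos: [415.4, -178.7, 214.2]
ee_rot: [180.0, -0.0, 17.0]
force: [0.3, -0.3, -0.6]
gripper_width: 0.2
gripper_force: 0.0
time_s: 3.3
ee_pos: [538.7, 6.3, 214.0]
ee_rot: [180.0, -0.0, 17.0]
force: [0.4, 0.1, -0.4]
gripper_width: 0.4
gripper_force: 0.0
time_s: 3.97
ee_pos: [538.1, 4.9, 214.0]
ee_rot: [180.0, -0.0, -5.8]
force: [0.5, 0.5, 0.9]
gripper_width: 0.3
gripper_force: 0.0
plate_top 0.95 [275. 193.  51.  47.] [537.6  -3.   54. ] [[510.0, -30.0, 52.0], [564.0, 25.0, 56.0]]
((536.590087890625, -2.735248565673828), (57.12263870239258, 55.086952209472656), 83.63931274414062)
carriage_mid 0.78 [278. 193. 134.  71.] [540.9  -3.4  60.1] [[497.0, -74.0, 23.0], [578.0, 69.0, 63.0]]
carriage_mid 0.57 [176.  80. 124.  71.] [674.9  93.7  31.2] [[638.0, 33.0, 16.0], [709.0, 160.0, 69.0]]
stop_marked 0.84 [100. 192.  65.  57.] [562.  197.3  51.8] [[527.0, 186.0, 15.0], [592.0, 222.0, 78.0]]
vial_a 0.62 [232. 201.  10.  17.] [543.   47.2  83.1] [[536.0, 43.0, 64.0], [548.0, 53.0, 85.0]]
vial_a 0.44 [325. 198.  14.  17.] [532.6 -52.3  82.9] [[525.0, -59.0, 60.0], [537.0, -47.0, 85.0]]
rail 0.74 [284. 186. 464.  66.] [540.9 -93.5  28.2] [[480.0, -292.0, 8.0], [598.0, 269.0, 31.0]]
```

View pics/w0.png

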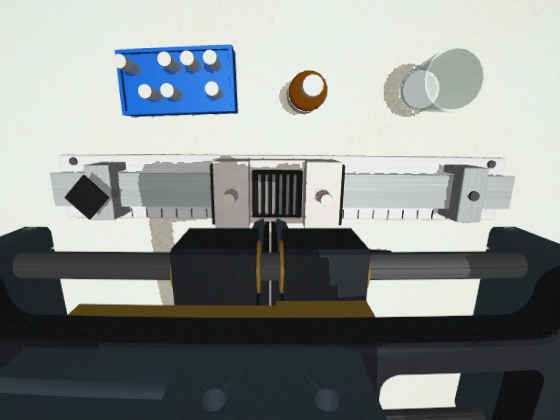

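The wrist view shows the plate at (276,193) between the vials at (231,196) and (325,198), with the fingers centred and the rail parallel to the tool's y. The marked stop is on the left at (90,192). The TCP is 8 mm ahead of the plate middle, which is fine, so I descend.

```bash
python3 -m pendant '{"translation":[[0,0,25],[0,0,30],[0,0,30],[0,0,30],[0,0,25],[0,0,10],[0,0,0],[0,0,0]],"roll":[0,0,0,0,0,0,0,0],"hand":[255,255,255,255,255,255,255,255]}'
python3 -m pendant '{"translation":[[0,0,4],[0,0,4],[0,0,3],[0,0,3],[0,0,1],[0,0,1],[0,0,0],[0,0,0]],"roll":[0,0,0,0,0,0,0,0],"hand":[255,255,255,255,255,255,255,255]}'
```

```text
time_s: 4.93
ee_pos: [538.7, 5.0, 64.4]
ee_rot: [180.0, -0.0, -5.9]
force: [0.1, -0.3, 0.6]
gripper_width: 0.3
gripper_force: 0.0
time_s: 5.6
ee_pos: [538.7, 5.0, 49.0]
ee_rot: [-180.0, -0.1, -5.9]
force: [-1.4, -0.2, 7.4]
gripper_width: 0.5
gripper_force: 3.5
```

```bash
python3 -m pendant '{"translation":[[0,0,1],[0,0,1],[0,0,1],[0,0,1],[0,0,1],[0,0,0],[0,0,0],[0,0,0]],"roll":[0,0,0,0,0,0,0,0],"hand":[255,255,255,255,255,255,255,255]}'
```

```text
time_s: 6.27
ee_pos: [538.7, 5.0, 44.4]
ee_rot: [-180.0, -0.1, -5.9]
force: [-1.5, 0.5, 8.4]
gripper_width: 0.4
gripper_force: 4.6
```

```bash
python3 -m pendant '{"translation":[[0,-1,0],[0,-3,0],[0,-5,0],[0,-6,0],[0,-6,0],[0,-5,0],[0,-3,0],[0,-1,0]],"roll":[0,0,0,0,0,0,0,0],"hand":[255,255,255,255,255,255,255,255]}'
python3 - <<'E'
from h import *
f=grab('top','t1.png')
for l in ['plate_top','carriage_mid','stop_marked']:
    for r in env.regions_of(f,l)[:2]:
        c=cloud(f,r['pixels']); print(l,round(r['score'],2),np.median(c,0).round(1),np.percentile(c,[2,98],axis=0).round().tolist())
E
```

```text
time_s: 6.93
ee_pos: [542.0, 35.1, 44.5]
ee_rot: [-180.0, -0.1, -5.9]
force: [-1.5, -1.0, 9.0]
gripper_width: 0.2
gripper_force: 4.6
carriage_mid 0.94 [508.3  19.7  57.9] [[498.0, -33.0, 17.0], [536.0, 103.0, 62.0]]
carriage_mid 0.2 [465.1 108.4  23.4] [[462.0, 105.0, 14.0], [471.0, 112.0, 51.0]]
stop_marked 0.89 [557.8 201.1  71.9] [[528.0, 187.0, 12.0], [593.0, 222.0, 78.0]]
```

View pics/t1.png

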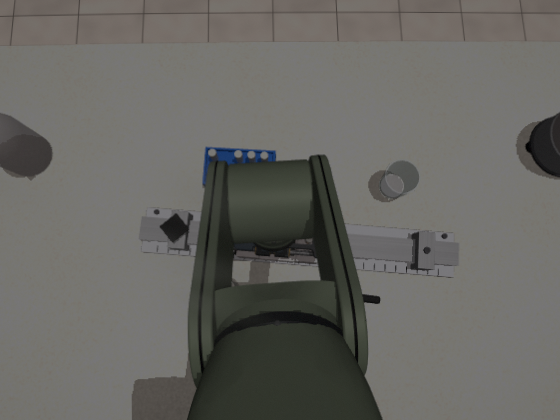

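The arm hides much of the carriage, but its +y end has moved from y≈69 to about 103, so it follows the fingers with only about 1 N of drag. I'll keep pushing.

```bash
python3 -m pendant '{"translation":[[0,-2,0],[0,-4,0],[0,-6,0],[0,-7,0],[0,-7,0],[0,-6,0],[0,-4,0],[0,-2,0]],"roll":[0,0,0,0,0,0,0,0],"hand":[255,255,255,255,255,255,255,255]}'
python3 -m pendant '{"translation":[[0,-2,0],[0,-4,0],[0,-6,0],[0,-6,0],[0,-6,0],[0,-5,0],[0,-4,0],[0,-3,0]],"roll":[0,0,0,0,0,0,0,0],"hand":[255,255,255,255,255,255,255,255]}'
python3 - <<'E'
from h import *
f=grab('wrist','w2.png')
for l in ['carriage_mid','stop_marked','vial_a']:
    for r in env.regions_of(f,l)[:2]:
        c=cloud(f,r['pixels']); print(l,round(r['score'],2),np.median(c,0).round(1),np.percentile(c,[2,98],axis=0).round().tolist())
E
```

```text
time_s: 7.8
ee_pos: [546.1, 73.0, 44.6]
ee_rot: [-180.0, -0.2, -5.9]
force: [-0.2, -1.2, 8.3]
gripper_width: 0.3
gripper_force: 4.6
time_s: 8.47
ee_pos: [550.0, 108.7, 44.7]
ee_rot: [-180.0, -0.2, -5.9]
force: [-1.2, -1.2, 8.9]
gripper_width: 0.5
gripper_force: 4.6
carriage_mid 0.72 [572.8  88.8  60.4] [[510.0, 28.0, 20.0], [592.0, 173.0, 63.0]]
stop_marked 0.84 [572.3 199.   51.5] [[528.0, 186.0, 17.0], [593.0, 217.0, 78.0]]
vial_a 0.63 [547.6  50.2  67.6] [[536.0, 46.0, 58.0], [549.0, 54.0, 84.0]]
```

View pics/w2.png

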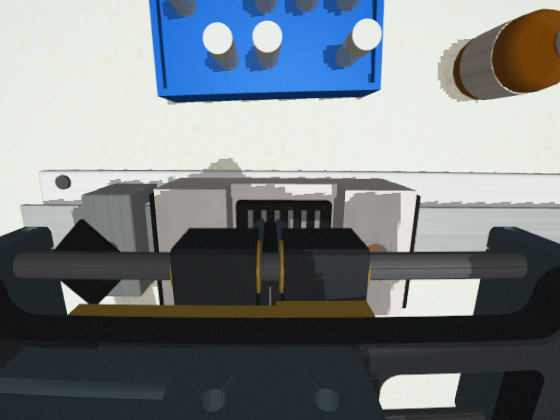

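The wrist view shows the buffer edge at about (153,230) near the stop's face at (148,230), so only a small gap remains. I'll close it slowly and watch the force.

```bash
python3 -m pendant '{"translation":[[0,-1,0],[0,-1.5,0],[0,-1.5,0],[0,-1.5,0],[0,-1.5,0],[0,-1,0],[0,0,0],[0,0,0]],"roll":[0,0,0,0,0,0,0,0],"hand":[255,255,255,255,255,255,255,255]}'
```

```text
time_s: 9.33
ee_pos: [550.9, 116.6, 44.7]
ee_rot: [-180.0, -0.2, -5.9]
force: [0.0, 0.6, 9.2]
gripper_width: 0.5
gripper_force: 4.6
```

```bash
python3 -m pendant '{"translation":[[0,-1,0],[0,-1,0],[0,-1,0],[0,-1,0],[0,-1,0],[0,-1,0],[0,0,0],[0,0,0]],"roll":[0,0,0,0,0,0,0,0],"hand":[255,255,255,255,255,255,255,255]}'
```

```text
time_s: 10.0
ee_pos: [551.5, 122.5, 44.7]
ee_rot: [-180.0, -0.2, -5.9]
force: [-0.3, -0.4, 8.7]
gripper_width: 0.2
gripper_force: 4.6
```

```bash
python3 -m pendant '{"translation":[[0,-1,0],[0,-1,0],[0,-1,0],[0,-0.5,0],[0,-0.5,0],[0,0,0],[0,0,0],[0,0,0]],"roll":[0,0,0,0,0,0,0,0],"hand":[255,255,255,255,255,255,255,255]}'
```

```text
time_s: 10.67
ee_pos: [551.6, 125.0, 44.6]
ee_rot: [179.9, -0.2, -5.9]
force: [-0.4, -4.3, 8.8]
gripper_width: 0.7
gripper_force: 4.6
```

```bash
python3 -m pendant '{"translation":[[0,-0.5,0],[0,-0.5,0],[0,0,0],[0,0,0],[0,0,0],[0,0,0],[0,0,0],[0,0,0]],"roll":[0,0,0,0,0,0,0,0],"hand":[255,255,255,255,255,255,255,255]}'
python3 - <<'E'
from h import *
f=grab('wrist'); cv2.imwrite('pics/w3.png',cv2.resize(f['frame'][150:330,20:300,::-1],None,fx=2.5,fy=2.5))
E
```

```text
time_s: 11.33
ee_pos: [551.7, 125.9, 44.5]
ee_rot: [179.9, -0.2, -5.9]
force: [-1.1, -5.4, 9.3]
gripper_width: 0.9
gripper_force: 4.6
```

View pics/w3.png

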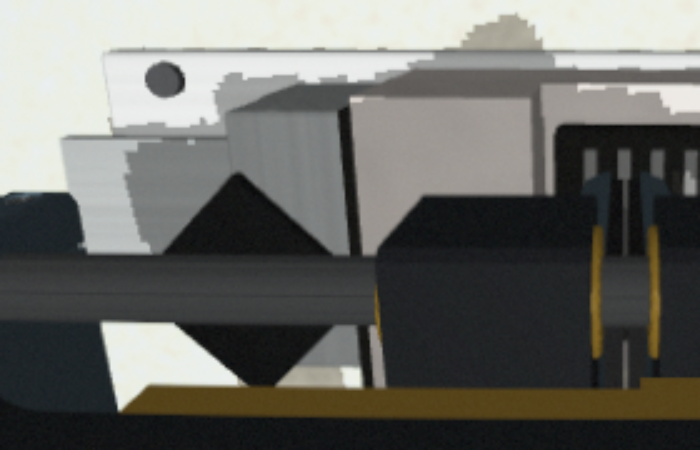

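The crop shows the black buffer at (345,180) flush against the steel block. The force also rose to 5 N along the rail, so there is contact. I'll ease off slightly and lift straight up.

```bash
python3 -m pendant '{"translation":[[0,0.5,0],[0,0,-2],[0,0,-3],[0,0,-4],[0,0,-5],[0,0,-10],[0,0,-20],[0,0,-30]],"roll":[0,0,0,0,0,0,0,0],"hand":[255,255,255,255,255,255,255,255]}'
python3 -m pendant '{"translation":[[0,0,-30],[0,0,-30],[0,0,-30],[0,0,-20],[0,0,0],[0,0,0],[0,0,0],[0,0,0]],"roll":[0,0,0,0,0,0,0,0],"hand":[255,255,255,255,255,255,255,255]}'
python3 - <<'E'
from h import *
f=grab('wrist','w4.png')
for l in ['plate_top','carriage_mid','stop_marked','vial_a','buffer_a','tube_rack','reagent','beaker']:
    for r in env.regions_of(f,l)[:2]:
        c=cloud(f,r['pixels']); print(l,round(r['score'],2),np.median(c,0).round(1),np.percentile(c,[2,98],axis=0).round().tolist())
E
```

```text
time_s: 12.05
ee_pos: [548.6, 126.6, 115.6]
ee_rot: [179.9, 0.3, -5.9]
force: [0.7, 0.3, 0.1]
gripper_width: 0.4
gripper_force: 0.0
time_s: 12.72
ee_pos: [549.7, 126.7, 225.3]
ee_rot: [179.9, 0.2, -5.9]
force: [0.3, -0.7, 0.7]
gripper_width: 0.4
gripper_force: 0.0
plate_top 0.75 [550.2 115.2  54. ] [[522.0, 87.0, 52.0], [577.0, 143.0, 56.0]]
plate_top 0.35 [552.8 114.7  60.1] [[511.0, 44.0, 35.0], [590.0, 186.0, 63.0]]
carriage_mid 0.79 [553.2 115.2  60. ] [[510.0, 44.0, 34.0], [590.0, 186.0, 63.0]]
stop_marked 0.69 [562.8 202.8  76.4] [[528.0, 186.0, 22.0], [592.0, 224.0, 78.0]]
vial_a 0.61 [545.3  65.1  82.6] [[538.0, 59.0, 58.0], [550.0, 70.0, 85.0]]
vial_a 0.54 [556.1 165.3  82.9] [[549.0, 160.0, 55.0], [561.0, 172.0, 85.0]]
buffer_a 0.51 [554.5  41.   59.6] [[528.0, 37.0, 55.0], [570.0, 45.0, 62.0]]
tube_rack 0.74 [674.6  98.5  31. ] [[638.0, 36.0, 28.0], [708.0, 160.0, 69.0]]
tube_rack 0.37 [545.1  65.2  82.7] [[538.0, 59.0, 59.0], [549.0, 70.0, 85.0]]
reagent 0.74 [643.6 -37.2  58.3] [[625.0, -59.0, 3.0], [664.0, -26.0, 87.0]]
beaker 0.58 [674.6  98.6  31. ] [[638.0, 35.0, 27.0], [708.0, 160.0, 69.0]]
beaker 0.57 [ 639.5 -172.8   46.6] [[611.0, -218.0, 6.0], [667.0, -161.0, 76.0]]
```

View pics/w4.png

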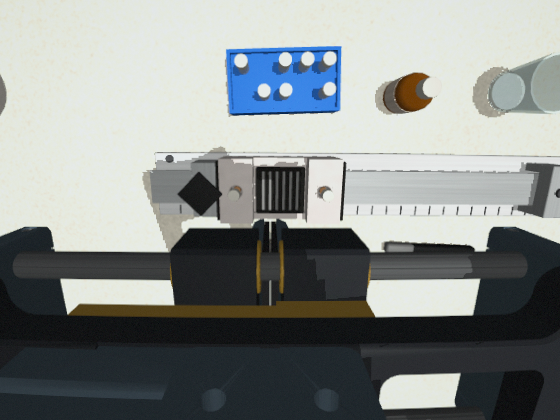

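The carriage end at (218,190) is flush against the marked stop. The plate is up, at the same height reading as before, the vials are in place and the bystanders haven't moved.

```bash
python3 -c "
from workcell import env
print(env.job_done())"
```

```text
the job is handed in; nothing more can be done
None
```

The carriage rests against the marked stop with the brake plate back up, the vials and bystanders look undisturbed, and the job was handed in at about 13 s; no verdict was shown.

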